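# Load the sample cup and latch the analyser tray

### The arm

A 6-joint arm with a two-finger parallel gripper is mounted at the origin on the work surface. World frame = base frame: x ahead of the robot, y to its left, z up, the work surface at z = 0. Lengths are in m, angles in degrees, forces in N, time in s.
With the tool pointing down it reaches from about 0.35 to 0.875 m from the base axis. Payload 4.2 kg.
Tool frame: the origin (TCP) lies between the finger pads; the fingertips stand 17 mm ahead of it and the grasp point (between the pads) lies 2 mm behind it; z points along the fingers, y is the line along which they close (so a half turn about z gives the same grasp; the last joint's range is limited). The gripper opens to 87 mm and grips with 3 to 60 N. Pads are 19 mm wide; open, the fingers measure 117 mm over their backs; the gripper's body (75 mm by 190 mm) begins 51 mm behind the grasp point.
Start: joints at [91.077, 22.042, 0.453, 0, -68.411, -14.817], TCP at [0.148, 0.607, 0.217] pointing down, gripper open.
Joint ranges: [-179.83, 179.83], [-69.29, 118.12], [-61.27, 80.66], [-181.25, 117.63], [-171.15, -9.14], [-177.46, 177.46]. Speed limits (degrees/s): [159.86, 159.86, 180, 180, 180, 180].

### API

Orientations are given as a 3x3 rotation matrix whose columns are the frame's x, y, z axes.
In Python, from station import sense, capture, r, masks_of gives the robot as it stands.
- The arm moves only by the tool apply_moves, never from a script. Its argument "steps" is a list that holds one entry, the list of rows, each a list of 7 numbers: the opening, from 0 (shut) to 1 (fully open), then the shift along the tool's x, y, z in mm, then the turn, a rotation vector about the tool's x, y, z in rad. A call has 1 to 12 rows; each row shifts and turns the commanded pose from where the row before left it, along the tool's axes as they then stand; what a row does not reach is not made up. A row lasts 1/8 s, in which the tool goes at most 62.5 mm and 10.7 degrees, less where a joint would pass 70% of its speed; a pose out of reach is approached as far as the arm can. A call with a gripper value outside its range is refused whole. The fingers move at their own pace and stop on an object; the grip force is fixed at half the most. Time passes only in rows, so rows that do not move let the fingers close. It gives the time, the measured TCP pose, the force and the opening at its end, in the units of the state.
- sense(): the state, without advancing time (a new reading comes with each control period).
- capture(name): name is "side" or "top"; returns a dict with "color" (400x640x3 uint8, red, green, blue), "vfov" (degrees; the focal length in pixels is half the picture's height over the tangent of half this angle, whatever the lens; pixels are square), "cx", "cy" (the principal point, pixels), "T" (4x4, takes a point from camera to world coordinates). Camera axes: x right, y down, z forward; pixel columns grow to the right and rows downward; lengths in m; the calibration is good to about 2 mm. A picture is of the moment at which its call begins. There is no depth.
- r.finish_job(): hands the job in, once; it reports no verdict.
Trained networks look in a picture, given as the dict that the camera call returned (one of the last four; its "shot" number tells which), for a name from the list of things; names that differ only in an ending like _2 or _b are one class to them, and where a whole thing is asked for, a point or a joint stands for the part that bears it (a point fixed in the world has none). Each returns a list of dicts, best first, with "confidence" (0 to 1); they miss things now and then, are a little off and sometimes report something else, mostly with a low value. They report only what shows in the picture. A call takes as long as a camera call. They do not tell look-alikes from the thing itself.
- masks_of(picture, thing): "pixels" (400x640 bool, what is visible of it) and "box" ([left, top, width, height] in pixels, round what is visible of it).
The state is a dict: "time_s": time; "joints": joint angles; "joint_velocities": joint speeds; "effort": joint torques, N m; "tcp_pos": TCP position; "ee_rot": TCP orientation; "wrist_force": force on the tool from outside, world axes, zero at the start; "moment": the same for the moment, N m; "gripper_width": opening from 0.0 (shut) to 1.0 (fully open).
Only numpy, scipy, OpenCV 4.12 (cv2) and the standard library are available. Lean on these libraries where they do the work, as an engineer would, in place of code of your own. Each camera call takes 0.05 s, during which the arm holds its last target. There are 200 camera calls.

### The job

Stand the short lidded sample cup in the raised tray on top of the analyser, then press it down all the way so that the tray's push-push latch catches, and let go: the tray must stay down by itself with the cup upright in it. Leave the tall jar where it stands.

Things in the scene. Friction and masses are not known exactly. Their poses are not given: they have to be found in the camera images.
- cup: the short sample cup: a plain upright steel cylinder with a white plastic lid, 56 mm across and 50 mm tall, closed and flat on top, 130 to 250 g, loose on the bench. Origin at the centre of its underside, z up.
- jar: bystander, leave alone: the tall jar, same steel and white lid, but 64 mm across and 105 mm tall. Origin at the centre of its underside.
- tray_floor (a point): centre of the top face of the tray's floor, 145 mm above the bench when raised, 117 when latched; x, y along its sides, z up. Tray: square aluminium pan, 88 mm outside, 80 inside, rim 8 mm above its floor, on a grey ram on the analyser, a fixed white box (220 x 170 mm, top 100 mm above the bench; tray 35 mm off its middle along x, away from its dark display). It moves only up and down.
- tray (a joint): how far the tray is pressed down, m: 0 raised, 0.028 latched, 0.038 at the bottom stop. A spring pushes up, 7 N at the top to 11 N at the stop. Pressed to 0.036 or more (on the cup's lid, say) and released, it comes back to 0.028 and stays; released sooner it rises to 0; pressing a latched tray to the stop again frees it.
Not all that is in view belongs to the job. Leave any purple look-alike of the cup alone.

How it is judged:
By the outcome, as a careful person would: the job done as asked, in the order asked, and still so for the second after the job is handed in, with the robot touching nothing.
It also fails if it takes over 40 s, if anything falls off the work surface, if the arm or the gripper's body presses on something with over 40 N, if the wrist force passes 120 N, or if a joint passes its speed limit or range.

## Working session

There is one attempt and no reset: what is moved stays moved. The work goes in short steps, Python scripts to look and compute and a tool call to move; the robot and the scene stay as the last step left them, time stands still between calls to the robot, and variables do not carry over. Pictures are saved under pics/ and viewed, on a budget of 10 in all, crops included, one or two more only if the job needs it, and the job is handed in when it is done.

Besides the shell and the picture viewer there is one more tool, called after "Emit:" by a JSON object that holds its "op" and its "data". apply_moves: Moves the arm, as the interface text tells. Its arguments: {"type":"object","properties":{"steps":{"type":"array","items":{"type":"array","items":{"type":"array","items":{"type":"number"}}}}},"required":["steps"]}

```bash
mkdir -p pics; cat > h.py <<'E'
import numpy as np, cv2
from station import sense, capture, r, masks_of
def K(p):
    f=200/np.tan(np.radians(p["vfov"])/2); return f,p["cx"],p["cy"]
def ray(p,u,v):
    f,cx,cy=K(p); T=np.array(p["T"]); d=T[:3,:3]@np.array([(u-cx)/f,(v-cy)/f,1]); return T[:3,3],d
def atz(p,u,v,z):
    o,d=ray(p,u,v); return o+d*(z-o[2])/d[2]
def proj(p,X):
    f,cx,cy=K(p); T=np.array(p["T"]); c=T[:3,:3].T@(np.array(X)-T[:3,3]); return c[0]/c[2]*f+cx,c[1]/c[2]*f+cy
def save(p,n,crop=None,s=1):
    im=p["color"][:,:,::-1]
    if crop: a,b,c,d=crop; im=im[b:d,a:c]
    cv2.imwrite("pics/"+n,cv2.resize(im,None,fx=s,fy=s,interpolation=cv2.INTER_CUBIC))
E
python3 - <<'E'
from h import *
np.set_printoptions(precision=3,suppress=True)
s=sense(); print(s["time_s"],s["tcp_pos"],s["ee_rot"],s["gripper_width"],s["wrist_force"])
for n in("top","side"):
    p=capture(n); save(p,n+"0.png"); print(n,K(p),np.array(p["T"]), [k for k in p if k!='color'])
    for t in("cup","jar","tray"):
        for m in masks_of(p,t): print(t,m["confidence"],m["box"],int(m["pixels"].sum()))
E
```

```text
0.0 [0.148 0.607 0.216] [[ 0.971 -0.238 -0.   ]
 [-0.238 -0.971 -0.002]
 [ 0.     0.002 -1.   ]] 0.9981838327355768 [-0.441 -0.546  0.505]
top (np.float64(376.56578984671114), 317.40305989375696, 193.68386830331545) [[ 0.014 -0.994  0.11   0.493]
 [-1.    -0.015 -0.014  0.065]
 [ 0.016 -0.109 -0.994  0.761]
 [ 0.     0.     0.     1.   ]] ['vfov', 'cx', 'cy', 'T', 'shot']
cup 0.79 [192.1, 122.1, 31.9, 29.8] 763
cup 0.67 [178.9, 174.9, 37.3, 31.9] 808
jar 0.56 [229.0, 237.6, 41.8, 37.4] 1211
tray 0.86 [438.4, 162.3, 68.7, 60.1] 3005
side (np.float64(423.5558820465241), 315.3972682413133, 201.55932741018788) [[ 0.714 -0.513  0.477  0.144]
 [-0.7   -0.517  0.492 -0.379]
 [-0.006 -0.685 -0.729  0.758]
 [ 0.     0.     0.     1.   ]] ['vfov', 'cx', 'cy', 'T', 'shot']
cup 0.76 [245.4, 161.9, 19.3, 28.6] 503
cup 0.62 [278.9, 143.0, 22.2, 29.8] 493
jar 0.63 [221.4, 194.7, 35.5, 49.1] 1297
tray 0.86 [385.1, 234.4, 66.5, 63.0] 2464
```

View pics/top0.png

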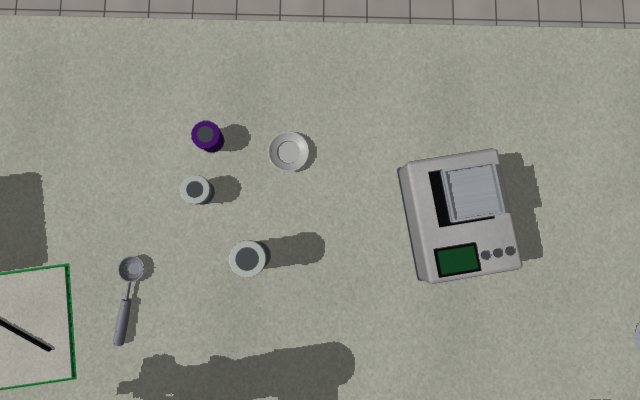

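View pics/side0.png

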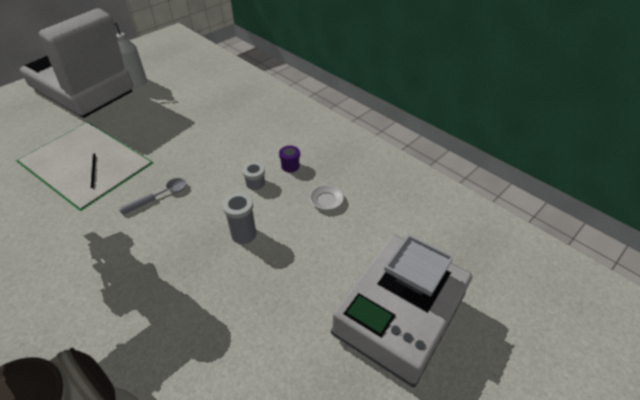

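Candidates for the cup, in top-view pixels: the grey/white short cylinder at (196,190), the purple look-alike at (207,135), and the tall jar at (248,259). The first fits: it is steel and white, and short. I'll measure it and confirm with one enlarged crop.

```bash
cat > m.py <<'E'
from h import *
from scipy.optimize import least_squares
np.set_printoptions(precision=4,suppress=True)
def cyl(x,y,z,R,H):
    a=np.linspace(0,2*np.pi,60); return [(x+R*np.cos(t),y+R*np.sin(t),z+h) for t in a for h in(0,H)]
def bx(p,pts):
    q=np.array([proj(p,X) for X in pts]); return np.r_[q.min(0),q.max(0)]
def mbox(m):
    ys,xs=np.nonzero(m["pixels"]); return np.array([xs.min(),ys.min(),xs.max()+1,ys.max()+1])
def fitcyl(views,z,R,H,x0):
    f=lambda v:np.concatenate([bx(p,cyl(v[0],v[1],z,R,H))-b for p,b in views])
    s=least_squares(f,x0); return s.x,s.fun
def poly(m): 
    c=max(cv2.findContours(m["pixels"].astype(np.uint8),0,2)[0],key=cv2.contourArea)
    return cv2.minAreaRect(c),c
E
python3 - <<'E'
from m import *
t=capture("top"); s=capture("side")
def pick(p,n,u,v): return min(masks_of(p,n),key=lambda m:np.hypot(m["box"][0]+m["box"][2]/2-u,m["box"][1]+m["box"][3]/2-v))
for n,a,b,R,H in(("cup",(196,190),(254,176),.028,.05),("jar",(248,259),(239,219),.032,.105)):
    V=[(t,mbox(pick(t,n,*a))),(s,mbox(pick(s,n,*b)))]
    print(n,V[0][1],V[1][1])
    print("both",*fitcyl(V,0,R,H,[.5,.2])); print("top",*fitcyl(V[:1],0,R,H,[.5,.2])); print("side",*fitcyl(V[1:],0,R,H,[.5,.2]))
for p,c in((t,"top"),(s,"side")):
    m=pick(p,"tray",470,190); q,ct=poly(m); 
    ap=cv2.approxPolyDP(cv2.convexHull(ct),5,True)[:,0]; print(c,ap.tolist()); print(np.array([atz(p,u,v,.153) for u,v in ap]))
A=[cv2.resize(p["color"][b:b+h,a:a+w,::-1],(390,290),interpolation=cv2.INTER_CUBIC) for p,a,b,w,h in((t,165,105,80,60*1),(s,225,125,100,75),(t,395,145,120,90),(s,360,215,120,90))]
cv2.imwrite("pics/c1.png",np.vstack([np.hstack(A[:2]),np.hstack(A[2:])]))
E
```

```text
cup [181 175 215 205] [243 162 265 190]
both [0.5769 0.2874] [-1.2545 -0.6407  1.1185  0.7699 -1.071  -0.8322  1.4208  0.8841]
top [0.577  0.2872] [-1.1403 -0.6952  1.2244  0.718 ]
side [0.5768 0.2879] [-1.2241 -0.9214  1.2678  0.7881]
jar [228 240 271 278] [223 192 257 244]
both [0.4516 0.1761] [-0.4336 -0.8544  0.4165 -0.4458 -1.317   0.0251  0.3944  1.2216]
top [0.4504 0.176 ] [-0.393  -0.2822  0.4586  0.2329]
side [0.4535 0.1769] [-0.7722 -0.6252  0.8433  0.5182]
top [[493, 161], [505, 212], [450, 221], [441, 170]]
[[ 0.6189 -0.2332  0.153 ]
 [ 0.5348 -0.2497  0.153 ]
 [ 0.5189 -0.1592  0.153 ]
 [ 0.6024 -0.1464  0.153 ]]
side [[407, 235], [452, 256], [430, 294], [412, 290], [384, 269]]
[[ 0.6004 -0.1476  0.153 ]
 [ 0.6184 -0.2313  0.153 ]
 [ 0.5283 -0.2485  0.153 ]
 [ 0.5135 -0.2234  0.153 ]
 [ 0.5129 -0.1652  0.153 ]]
```

View pics/c1.png

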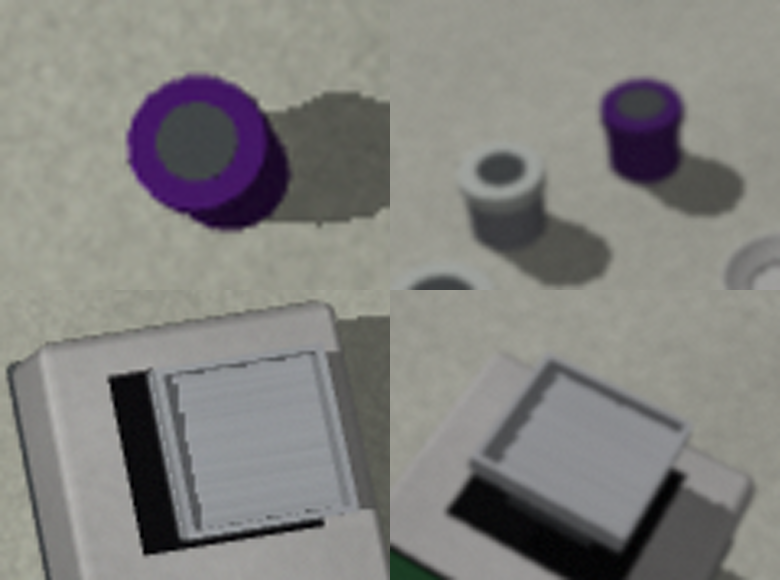

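The crop confirms it: the steel/white short cup is at top (196,190) and side (254,176). The two views agree to 1 mm, at (0.577, 0.2875). The purple one is the look-alike. The tray centre is about (0.568, -0.1985). Next I move above the cup.

Emit:
{"op": "apply_moves", "data": {"steps": [[[1,45,19,0,0,0,0],[1,45,19,0,0,0,0],[1,45,19,0,0,0,0],[1,45,19,0,0,0,0],[1,45,19,0,0,0,0],[1,45,19,0,0,0,0],[1,45,19,0,0,0,0],[1,45,19,0,0,0,0],[1,45,19,0,0,0,0],[1,45,19,0,0,0,0],[1,43,18,0,0,0,0],[1,0,0,0,0,0,0]]]}}

```text
time_s: 2.3
tcp_pos: [0.5799, 0.2858, 0.2159]
ee_rot: [[0.97, -0.242, -0.0], [-0.242, -0.97, -0.001], [-0.0, 0.001, -1.0]]
wrist_force: [-0.5, 0.5, 0.0]
gripper_width: 0.998
```

```bash
cat > to.py <<'E'
import sys
from m import *
s=sense(); R=np.array(s["ee_rot"]); t=np.array(list(map(float,sys.argv[1:4])))
print(s["time_s"],np.array(s["tcp_pos"]),np.array(s["wrist_force"]),s["gripper_width"]); print(R); print("tool mm",R.T@(t-s["tcp_pos"])*1e3, "joints",np.array(s["joints"]))
E
python3 to.py .577 .2875 .032
```

```text
2.3 [0.5799 0.2858 0.2159] [-0.5313  0.4958  0.0275] 0.9981367631129474
[[ 0.9703 -0.2418 -0.0003]
 [-0.2418 -0.9703 -0.0007]
 [-0.0002  0.0007 -1.    ]]
tool mm [ -3.1939  -1.1229 183.9439] joints [ 40.5528  24.1889   3.6999   0.0177 -69.5497  35.4473]
```

Emit:
{"op": "apply_moves", "data": {"steps": [[[1,-3,-1,30,0,0,0],[1,0,0,40,0,0,0],[1,0,0,40,0,0,0],[1,0,0,30,0,0,0],[1,0,0,20,0,0,0],[1,0,0,14,0,0,0],[1,0,0,9,0,0,0],[1,0,0,0,0,0,0]]]}}

```text
time_s: 3.3
tcp_pos: [0.575, 0.2898, 0.0334]
ee_rot: [[0.971, -0.237, -0.0], [-0.237, -0.971, -0.0], [-0.0, 0.0, -1.0]]
wrist_force: [-0.0, -0.8, 0.4]
gripper_width: 0.996
```

```bash
python3 to.py .577 .2875 .032; python3 -c "
from h import *
s=capture('side'); t=capture('top')
A=[cv2.resize(p['color'][b:b+90,a:a+120,::-1],(390,290),interpolation=cv2.INTER_CUBIC) for p,a,b in((t,140,140),(s,195,125))]
cv2.imwrite('pics/g.png',np.hstack(A))"
```

```text
3.3 [0.575  0.2898 0.0334] [-0.0175 -0.7919  0.3674] 0.9962836444986803
[[ 0.9714 -0.2373 -0.0004]
 [-0.2373 -0.9714 -0.0003]
 [-0.0003  0.0004 -1.    ]]
tool mm [2.4749 1.7189 1.433 ] joints [ 41.1137  33.6482  -8.8686  -0.0019 -47.5126  35.1625]
```

View pics/g.png

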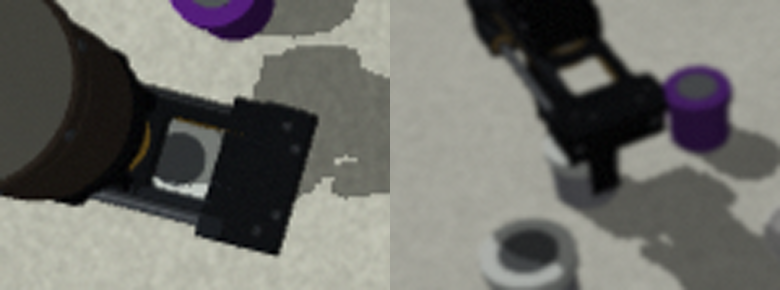

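The cup's lid shows between the two fingers in both views (top near (196,190)), with nothing touched. I correct by 2 mm and close.

Emit:
{"op": "apply_moves", "data": {"steps": [[[1,2,2,1,0,0,0],[0.6,0,0,0,0,0,0],[0,0,0,0,0,0,0],[0,0,0,0,0,0,0],[0,0,0,0,0,0,0],[0,0,0,0,0,0,0],[0,0,0,0,0,0,0],[0,0,0,0,0,0,0]]]}}

```text
time_s: 4.4
tcp_pos: [0.5768, 0.2874, 0.0327]
ee_rot: [[0.971, -0.237, 0.0], [-0.237, -0.971, 0.0], [0.0, -0.0, -1.0]]
wrist_force: [0.4, 1.3, 0.1]
gripper_width: 0.635
```

Emit:
{"op": "apply_moves", "data": {"steps": [[[0,0,0,-10,0,0,0],[0,0,0,-25,0,0,0],[0,0,0,-45,0,0,0],[0,0,0,-50,0,0,0],[0,0,0,-45,0,0,0],[0,0,0,-35,0,0,0],[0,0,0,-15,0,0,0],[0,0,0,0,0,0,0]]]}}

```text
time_s: 5.4
tcp_pos: [0.5765, 0.2872, 0.258]
ee_rot: [[0.971, -0.238, 0.0], [-0.238, -0.971, 0.001], [0.0, -0.001, -1.0]]
wrist_force: [0.4, 0.5, -2.7]
gripper_width: 0.632
```

Emit:
{"op": "apply_moves", "data": {"steps": [[[0,5,20,0,0,0,0],[0,10,45,0,0,0,0],[0,11,50,0,0,0,0],[0,11,50,0,0,0,0],[0,11,50,0,0,0,0],[0,11,50,0,0,0,0],[0,11,50,0,0,0,0],[0,11,50,0,0,0,0],[0,11,50,0,0,0,0],[0,10,40,0,0,0,0],[0,5,19,0,0,0,0],[0,0,0,0,0,0,0]]]}}

```text
time_s: 6.9
tcp_pos: [0.567, -0.1999, 0.2561]
ee_rot: [[0.971, -0.24, -0.003], [-0.24, -0.971, 0.001], [-0.003, 0.0, -1.0]]
wrist_force: [0.2, 0.0, -1.8]
gripper_width: 0.634
```

```bash
python3 to.py .5678 -.1985 .181; python3 -c "
from m import *
s=capture('side'); t=capture('top')
for p in(t,s):
  for n in('cup','tray'):
    for m in masks_of(p,n): print(n,m['confidence'],m['box'])
A=[cv2.resize(p['color'][b:b+120,a:a+160,::-1],(390,290),interpolation=cv2.INTER_CUBIC) for p,a,b in((t,390,120),(s,330,170))]
cv2.imwrite('pics/g2.png',np.hstack(A))"
```

```text
6.9 [ 0.567  -0.1999  0.2561] [ 0.1558  0.013  -1.7713] 0.6344745776670385
[[ 0.9708 -0.2399 -0.0029]
 [-0.2399 -0.9708  0.0006]
 [-0.003   0.0001 -1.    ]]
tool mm [ 0.6792 -1.5383 75.0809] joints [ -4.015   18.4347   0.7677  -0.0224 -72.5031  80.1407]
cup 0.77 [191.5, 120.5, 34.4, 31.9]
cup 0.87 [278.4, 145.3, 20.9, 27.8]
cup 0.68 [413.9, 205.3, 28.4, 43.7]
tray 0.8 [384.5, 232.7, 67.3, 61.0]
```

View pics/g2.png

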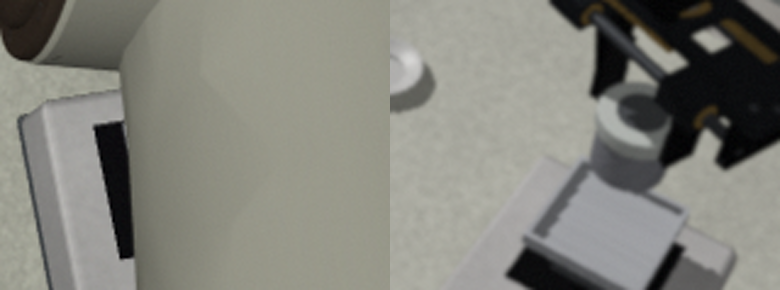

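The cup is held upright above the tray. I lower it to about 8 mm above the floor, then feel for contact.

Emit:
{"op": "apply_moves", "data": {"steps": [[[0,0,-1,15,0,0,0],[0,0,0,25,0,0,0],[0,0,0,18,0,0,0],[0,0,0,10,0,0,0],[0,0,0,0,0,0,0]]]}}

```text
time_s: 7.82
tcp_pos: [0.5678, -0.1974, 0.1886]
ee_rot: [[0.971, -0.237, -0.002], [-0.237, -0.971, 0.0], [-0.002, 0.0, -1.0]]
wrist_force: [-0.7, 1.2, -1.5]
gripper_width: 0.632
```

```bash
python3 to.py .5678 -.1985 .1777; python3 -c "
from m import *
s=capture('side')
for n in('cup','tray'):
    for m in masks_of(s,n): print(n,m['confidence'],mbox(m))
print(bx(s,cyl(.5678,-.1985,.153,.028,.05)))
save(s,'g3.png',(350,180,490,300),4)"
```

```text
7.825 [ 0.5678 -0.1974  0.1886] [-0.6567  1.1634 -1.4796] 0.6317235843478535
[[ 0.9715 -0.2372 -0.0021]
 [-0.2372 -0.9715  0.0002]
 [-0.0021  0.0003 -1.    ]]
tool mm [ 0.2718  1.0998 10.8846] joints [ -3.7531  20.9694  -5.3673  -0.0045 -63.7828  80.035 ]
cup 0.79 [280 145 300 172]
cup 0.6 [405 231 434 271]
tray 0.69 [384 239 452 296]
[402.8865 230.8369 441.9962 275.5445]
```

View pics/g3.png

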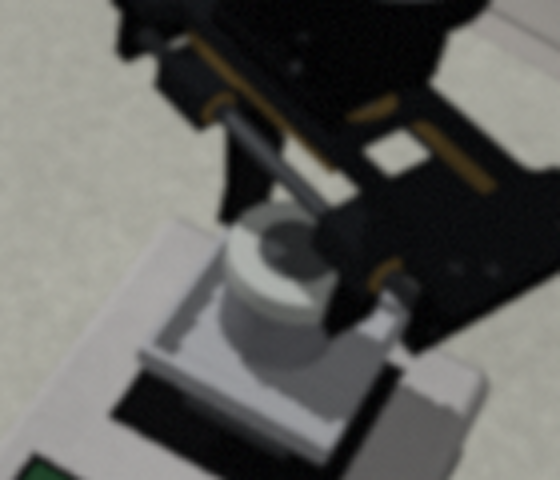

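The cup is central over the tray floor, with the fingertips above the rim. I lower it to the floor and release.

Emit:
{"op": "apply_moves", "data": {"steps": [[[0,0,0,5,0,0,0],[0,0,0,4,0,0,0],[0,0,0,2,0,0,0],[0,0,0,0,0,0,0],[0,0,0,0,0,0,0]]]}}

```text
time_s: 8.6
tcp_pos: [0.5684, -0.1977, 0.1788]
ee_rot: [[0.971, -0.237, 0.0], [-0.237, -0.971, -0.0], [0.0, 0.0, -1.0]]
wrist_force: [-0.1, -0.3, -1.5]
gripper_width: 0.636
```

Emit:
{"op": "apply_moves", "data": {"steps": [[[0,0,0,1,0,0,0],[0,0,0,1,0,0,0],[0,0,0,0,0,0,0]]]}}

```text
time_s: 8.98
tcp_pos: [0.5685, -0.1977, 0.1776]
ee_rot: [[0.971, -0.237, 0.001], [-0.237, -0.971, -0.0], [0.001, 0.0, -1.0]]
wrist_force: [-2.0, 1.2, 3.3]
gripper_width: 0.633
```

Contact: +3.3 N at the predicted height. I release, rise clear, then shut the fingers above the lid.

Emit:
{"op": "apply_moves", "data": {"steps": [[[0.8,0,0,0,0,0,0],[0.8,0,0,0,0,0,0],[0.9,0,0,0,0,0,0],[0.9,0,0,-10,0,0,0],[0.9,0,0,-25,0,0,0],[0.9,0,0,-25,0,0,0],[0.9,0,0,-10,0,0,0],[0,0,0,0,0,0,0],[0,0,0,0,0,0,0],[0,0,0,0,0,0,0],[0,0,0,0,0,0,0],[0,0,0,0,0,0,0]]]}}

```text
time_s: 10.48
tcp_pos: [0.5682, -0.1976, 0.2463]
ee_rot: [[0.971, -0.237, -0.001], [-0.237, -0.971, 0.0], [-0.001, 0.0, -1.0]]
wrist_force: [-0.3, 0.8, 0.2]
gripper_width: 0.414
```

```bash
python3 to.py .568 -.198 .212; python3 -c "
from m import *
s=capture('side')
for n in('cup','tray'):
    for m in masks_of(s,n): print(n,m['confidence'],mbox(m))
print(bx(s,cyl(.5685,-.1977,.145,.028,.05)))
save(s,'g4.png',(350,180,490,300),4)"
```

```text
10.475 [ 0.5682 -0.1976  0.2463] [-0.3283  0.831   0.2434] 0.413884142194791
[[ 0.9714 -0.2375 -0.0005]
 [-0.2375 -0.9714  0.0001]
 [-0.0005  0.0001 -1.    ]]
tool mm [-0.1309  0.4219 34.3363] joints [ -3.774   18.7131  -0.2311  -0.0015 -71.0866  80.0373]
cup 0.69 [279 145 300 172]
cup 0.68 [404 235 439 276]
[402.1025 233.3374 440.7969 277.6438]
```

View pics/g4.png

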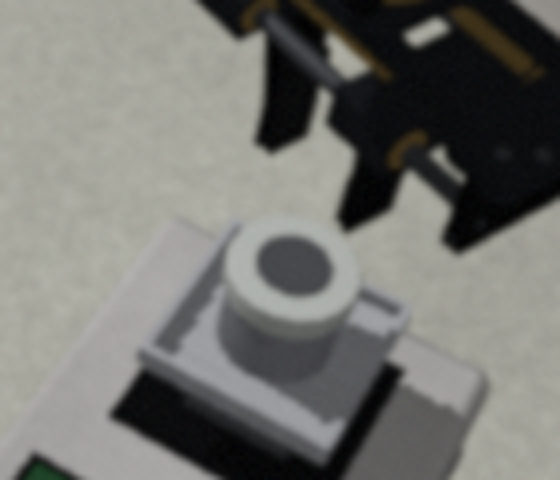

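The cup stands upright and free in the raised tray (side box 404–439 × 235–276, as predicted). I shut the fingers and lower them to the lid.

Emit:
{"op": "apply_moves", "data": {"steps": [[[0,0,0,0,0,0,0],[0,0,0,0,0,0,0],[0,0,0,5,0,0,0],[0,0,0,10,0,0,0],[0,0,0,8,0,0,0],[0,0,0,4,0,0,0],[0,0,0,0,0,0,0]]]}}

```text
time_s: 11.5
tcp_pos: [0.5681, -0.1976, 0.2191]
ee_rot: [[0.971, -0.237, -0.001], [-0.237, -0.971, -0.0], [-0.001, 0.0, -1.0]]
wrist_force: [-0.2, 0.1, -0.6]
gripper_width: 0.003
```

Emit:
{"op": "apply_moves", "data": {"steps": [[[0,0,0,4,0,0,0],[0,0,0,3,0,0,0],[0,0,0,3,0,0,0],[0,0,0,5,0,0,0],[0,0,0,5,0,0,0],[0,0,0,5,0,0,0],[0,0,0,5,0,0,0],[0,0,0,4,0,0,0],[0,0,0,0,0,0,0]]]}}

```text
time_s: 12.62
tcp_pos: [0.5683, -0.1977, 0.1861]
ee_rot: [[0.971, -0.237, 0.0], [-0.237, -0.971, -0.0], [0.0, 0.0, -1.0]]
wrist_force: [-2.2, 1.4, 4.1]
gripper_width: 0.002
```

Emit:
{"op": "apply_moves", "data": {"steps": [[[0,0,0,3,0,0,0],[0,0,0,3,0,0,0],[0,0,0,3,0,0,0],[0,0,0,1,0,0,0],[0,0,0,0,0,0,0]]]}}

```text
time_s: 13.25
tcp_pos: [0.5683, -0.1977, 0.1758]
ee_rot: [[0.971, -0.237, 0.0], [-0.237, -0.971, -0.0], [0.0, 0.0, -1.0]]
wrist_force: [-2.3, 0.6, 5.1]
gripper_width: 0.006
```

Emit:
{"op": "apply_moves", "data": {"steps": [[[0,0,0,1,0,0,0],[0,0,0,1,0,0,0],[0,0,0,0,0,0,0]]]}}

```text
time_s: 13.62
tcp_pos: [0.5683, -0.1977, 0.1738]
ee_rot: [[0.971, -0.237, 0.0], [-0.237, -0.971, -0.0], [0.0, 0.0, -1.0]]
wrist_force: [-2.7, 1.4, 6.4]
gripper_width: 0.009
```

Emit:
{"op": "apply_moves", "data": {"steps": [[[0,0,0,1,0,0,0],[0,0,0,1,0,0,0],[0,0,0,0,0,0,0]]]}}

```text
time_s: 14.0
tcp_pos: [0.5684, -0.1977, 0.1719]
ee_rot: [[0.971, -0.237, 0.0], [-0.237, -0.971, -0.0], [0.0, 0.0, -1.0]]
wrist_force: [-2.0, 0.7, 6.1]
gripper_width: 0.004
```

There is no stop yet, and the force is a bit below what I expected. I check before going on.

```bash
python3 -c "
from m import *
s=capture('side')
print(sense()['wrist_force'],sense()['moment'])
for n in('cup','tray'):
    for m in masks_of(s,n): print(n,m['confidence'],mbox(m))
print(bx(s,cyl(.5685,-.1977,.107,.028,.05)))
save(s,'g5.png',(350,180,490,300),4)"
```

```text
[-1.6545  0.987   5.4943] [ 0.3659  0.5816 -0.0415]
cup 0.87 [403 241 438 281]
cup 0.78 [279 145 300 172]
tray 0.97 [383 242 450 301]
[399.0932 246.8966 436.1342 289.594 ]
```

View pics/g5.png

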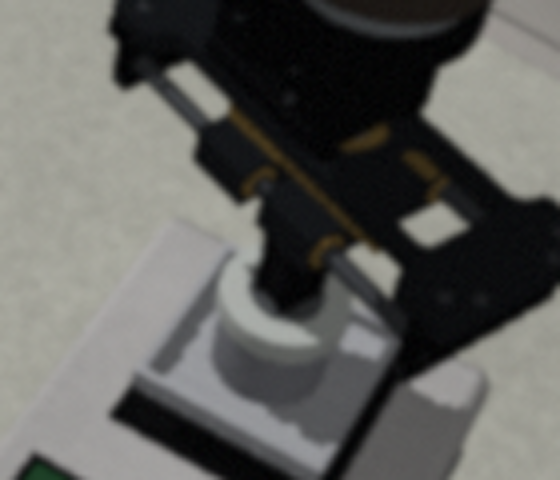

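The tray is only about halfway down: the cup box moved 6 px, where full travel is 13 px. The cup is still upright. The fingertips evidently made contact later than the nominal geometry says, so I keep pressing, guided by force and picture.

Emit:
{"op": "apply_moves", "data": {"steps": [[[0,0,0,3,0,0,0],[0,0,0,3,0,0,0],[0,0,0,3,0,0,0],[0,0,0,3,0,0,0],[0,0,0,0,0,0,0]]]}}

```text
time_s: 14.78
tcp_pos: [0.5683, -0.1977, 0.16]
ee_rot: [[0.971, -0.237, 0.0], [-0.237, -0.971, -0.0], [0.0, 0.0, -1.0]]
wrist_force: [-2.4, 0.5, 7.1]
gripper_width: 0.002
```

```bash
cat > d.py <<'E'
from m import *
s=capture('side')
print(sense()['tcp_pos'],sense()['wrist_force'],sense()['moment'])
for n in('cup','tray'):
    for m in masks_of(s,n): print(n,m['confidence'],mbox(m))
for d in(0,.019,.028,.038): print(d,bx(s,cyl(.5685,-.1977,.145-d,.028,.05)), [np.round(proj(s,(x,y,.153-d)),1) for x,y in((.6012,-.1470),(.6178,-.2325),(.5322,-.2495),(.5158,-.1640))])
E
python3 d.py
```

```text
[ 0.5684 -0.1977  0.1601] [-2.4271  1.5364  6.1871] [0.4473 0.6677 0.0561]
cup 0.63 [279 146 300 172]
cup 0.62 [402 246 436 285]
tray 0.74 [383 245 448 304]
0 [402.1025 233.3374 440.7969 277.6438] [array([407. , 234.6]), array([452.4, 256.6]), array([432. , 292.9]), array([384.5, 267.6])]
0.019 [400.5703 240.2448 438.4202 283.7318] [array([405.5, 241. ]), array([449.9, 262.9]), array([429.7, 298.9]), array([383.3, 273.8])]
0.028 [399.8639 243.4267 437.3263 286.536 ] [array([404.8, 244. ]), array([448.8, 265.8]), array([428.7, 301.7]), array([382.7, 276.7])]
0.038 [399.0932 246.8966 436.1342 289.594 ] [array([404. , 247.2]), array([447.6, 269. ]), array([427.6, 304.8]), array([382.1, 279.8])]
```

The tray is now about 29 mm down, consistent with contact at TCP z≈0.189. The stop is expected near 0.151.

Emit:
{"op": "apply_moves", "data": {"steps": [[[0,0,0,2,0,0,0],[0,0,0,2,0,0,0],[0,0,0,2,0,0,0],[0,0,0,1,0,0,0],[0,0,0,0,0,0,0]]]}}

```text
time_s: 15.55
tcp_pos: [0.5683, -0.1977, 0.1533]
ee_rot: [[0.971, -0.237, 0.0], [-0.237, -0.971, -0.0], [0.0, 0.0, -1.0]]
wrist_force: [-2.1, 2.2, 7.3]
gripper_width: 0.003
```

Emit:
{"op": "apply_moves", "data": {"steps": [[[0,0,0,1,0,0,0],[0,0,0,1,0,0,0],[0,0,0,0,0,0,0]]]}}

```text
time_s: 15.92
tcp_pos: [0.5684, -0.1977, 0.1516]
ee_rot: [[0.971, -0.237, 0.0], [-0.237, -0.971, -0.0], [0.001, 0.0, -1.0]]
wrist_force: [-2.6, 1.5, 8.1]
gripper_width: 0.004
```

Emit:
{"op": "apply_moves", "data": {"steps": [[[0,0,0,1,0,0,0],[0,0,0,1,0,0,0],[0,0,0,0,0,0,0]]]}}

```text
time_s: 16.3
tcp_pos: [0.5685, -0.1978, 0.1515]
ee_rot: [[0.972, -0.237, 0.001], [-0.237, -0.972, -0.001], [0.002, 0.001, -1.0]]
wrist_force: [-5.3, 3.9, 15.5]
gripper_width: 0.004
```

```bash
python3 d.py | head -5
```

```text
[ 0.5685 -0.1978  0.1515] [-4.7011  3.9901 15.4211] [ 1.0629  1.6309 -0.0508]
tray 0.88 [382 249 445 307]
0 [402.1025 233.3374 440.7969 277.6438] [array([407. , 234.6]), array([452.4, 256.6]), array([432. , 292.9]), array([384.5, 267.6])]
0.019 [400.5703 240.2448 438.4202 283.7318] [array([405.5, 241. ]), array([449.9, 262.9]), array([429.7, 298.9]), array([383.3, 273.8])]
0.028 [399.8639 243.4267 437.3263 286.536 ] [array([404.8, 244. ]), array([448.8, 265.8]), array([428.7, 301.7]), array([382.7, 276.7])]
```

The stop is reached: force jumped to 15.5 N with no further travel. I rise straight up slowly at first, then clear.

Emit:
{"op": "apply_moves", "data": {"steps": [[[0,0,0,-4,0,0,0],[0,0,0,-4,0,0,0],[0,0,0,-4,0,0,0],[0,0,0,-5,0,0,0],[0,0,0,-10,0,0,0],[0,0,0,-20,0,0,0],[0,0,0,-30,0,0,0],[0,0,0,-30,0,0,0],[0,0,0,-20,0,0,0],[0,0,0,0,0,0,0]]]}}

```text
time_s: 17.7
tcp_pos: [0.5692, -0.1978, 0.2773]
ee_rot: [[0.971, -0.238, 0.004], [-0.238, -0.971, -0.0], [0.004, -0.0, -1.0]]
wrist_force: [-0.2, -0.2, 0.2]
gripper_width: 0.006
```

```bash
python3 d.py; python3 -c "
from m import *
s=capture('side'); save(s,'g6.png',(350,180,490,300),4)"
```

```text
[ 0.5684 -0.1975  0.2756] [-0.3782  0.3965 -0.9935] [ 0.0361 -0.0012 -0.0085]
cup 0.81 [403 243 437 285]
cup 0.7 [279 145 301 173]
tray 0.96 [383 244 450 304]
0 [402.1025 233.3374 440.7969 277.6438] [array([407. , 234.6]), array([452.4, 256.6]), array([432. , 292.9]), array([384.5, 267.6])]
0.019 [400.5703 240.2448 438.4202 283.7318] [array([405.5, 241. ]), array([449.9, 262.9]), array([429.7, 298.9]), array([383.3, 273.8])]
0.028 [399.8639 243.4267 437.3263 286.536 ] [array([404.8, 244. ]), array([448.8, 265.8]), array([428.7, 301.7]), array([382.7, 276.7])]
0.038 [399.0932 246.8966 436.1342 289.594 ] [array([404. , 247.2]), array([447.6, 269. ]), array([427.6, 304.8]), array([382.1, 279.8])]
```

View pics/g6.png

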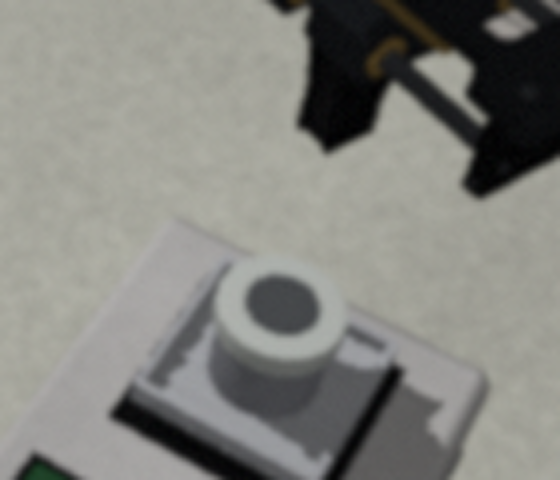

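Latched: the cup box (403–437 × 243–285) matches the 0.028 prediction, the cup is upright, and the gripper is clear.

```bash
python3 -c "
from m import *
s=capture('side')
for n in('jar','tray','cup'): print(n,[(m['confidence'],mbox(m)) for m in masks_of(s,n)])
print(sense()['time_s']); r.finish_job()"
```

```text
jar [(0.92, array([222, 192, 257, 244]))]
tray [(0.82, array([383, 244, 449, 306]))]
cup [(0.74, array([402, 243, 437, 285])), (0.69, array([279, 145, 301, 172]))]
18.1
the job is handed in; nothing more can be done
```

The cup is standing upright in the tray and the tray is latched down on its own. I handed the job in at 18.1 s, with the gripper clear of everything.

I placed the steel/white cup in the raised tray, let go, and pressed its lid with the shut fingers. At the bottom stop the force rose to 15.5 N with no further travel. I then lifted straight off.

**Last checks:**
- **Latch:** the cup's position in the side view matches 0.028 m, within 1–3 px. It was unchanged in the second check before hand-in.
- **Bystanders:** the jar is where it was, within 1 px. The purple look-alike did not move in the side view.

**What disagreed:**
- **Late contact:** the fingertips met the lid about 23 mm lower than the given sizes predict. The tips may sit in a recess in the lid, but I did not establish why. I set the pressing depth by force and camera instead.
- **Low force:** the force while pressing read 2–3 N below the spring values, roughly what the cup's own weight would account for.

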